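Open the child-resistant solvent jug

TASK

Open the solvent jug: push its child-resistant cap hard down against its spring, turn it counterclockwise (seen from above) past the lock without forcing it, feel for the place where it comes free, and lift it off. Set the cap down gently in the flat metal tray, standing on its rim with the grip bar up, and let go. Leave the mug, the roll of tape and the small box where they are.

Things in the scene. Friction and masses are not known exactly. Their poses are not given: they have to be found in the camera images.
- cap_bar (a point): Centre of the straight upright grip bar on the grey jug cap's flat top: bar 56 mm long (x), 16 mm thick (y), 26 mm high (z up), to be pinched across its thickness. This point is 13 mm above the cap's flat top and 39 mm above the skirt's rim.
- cap: The same loose cap, 55 to 110 g: round skirt 66 mm in diameter, 27 mm high; 52 mm high with its bar. Origin at the centre of the skirt's lower rim, axes as for the bar. At the start it sits locked on the jug's neck, its rim 7 mm above the shoulder, its bar along the jug's x axis.
- jug: White square plastic jug, 114 x 86 mm, in a steel holder (base plate 160 x 128 mm) fixed on the worktop; it cannot move. Origin on the worktop under the axis of its neck, z up. Its shoulder is 115 mm above the worktop; the neck is 40 mm in diameter (55 mm over its flange) and 31 mm high with its sprung seal, 35 mm when the cap is off.
- jug_lock (a point): On the neck's axis at shoulder height: the lock. A sprung seal pushes the cap up with 7 N at rest and 1.5 N more per mm pushed down. Teeth stop any turn until the cap is pushed down 4 mm (13 N); it hits the shoulder at 7 mm (17.5 N). It turns only counterclockwise from the start. Turned 0.5 rad it is past the teeth: it then turns without pushing, and is still held under a flange.
- jug_release (a point): On the neck's axis, 16 mm above the shoulder: the flange, hidden in the cap. The cap's lugs pass up through its gaps at one turn angle, unseen, new each time, 0.70 to 1.47 rad counterclockwise from the start, with about 0.1 rad play each way. There the spring lifts it 4 mm if not held; it clears after 10 mm straight up. At other angles a gentle pull meets a firm stop. It may be turned back.
- tray: Shallow bare-metal tray, 160 (x) by 210 (y) mm, 14 mm high, walls 3 mm, rim bead 4 mm thick, fixed on the worktop. Origin at the centre of its underside; its inner floor is 3 mm above the worktop.
- mug: Dark mug, 107 mm high, behind the work. Bystander. Origin at the centre of its underside.
- tape: Roll of brown tape lying flat, 104 mm in diameter, 48 mm high. Bystander. Origin at the centre of its underside.
- screw_box: Small pale cardboard box, 45 x 70 x 22 mm. Bystander. Origin at the centre of its underside.
Mind the look-alikes: they are no part of the job. Of the things shaped like the cap, the grey one is meant. There is more than one size of the jug; the one meant has the size given above.

How it is judged:
On the way, in this order (a step that is already met when the one before it is completed fails the run):
1. the cap is pushed down against its spring, still in its lock (z of cap_bar in the frame of jug below 0.158 m and angle between the x axis of cap_bar and the x axis of jug, either way round below 0.2 rad), for 0.05 s.
2. the cap is turned out of its lock, still under the flange (z of cap_bar in the frame of jug below 0.164 m and angle between the x axis of cap_bar and the x axis of jug, either way round above 0.4 rad), for 0.1 s.
3. the cap is lifted clear of the neck (z of cap_bar in the frame of jug above 0.186 m and horizontal distance between cap_bar and jug below 0.1 m), for 0.05 s.
At the end, for the whole second after the job is handed in: The cap stands flat on the tray's floor, wholly inside its walls (rim less than 9 mm above the tray's underside, tilt under 0.1 rad), bar up, released and at rest; mug, tape and small box within 20 mm of where they were (z of cap in the frame of tray between 0 and 0.009 m and angle between cap's own z axis and vertical below 0.1 rad and x of cap in the frame of tray between -0.06 and 0.06 m and y of cap in the frame of tray between -0.085 and 0.085 m and linear speed of cap below 0.02 m/s and distance of each of mug, tape, screw_box from where it was at the start of the episode below 0.02 m); the robot touches nothing.
It fails at once if the lock is forced: the cap is wrenched round past its teeth without being pushed down (horizontal distance between cap_bar and jug below 0.02 m and z of cap_bar in the frame of jug between 0.1585 and 0.164 m and angle between the x axis of cap_bar and the x axis of jug, either way round between 0.15 and 0.35 rad).
It fails at once if the cap is dropped or thrown (it moves faster than 0.8 m/s while not held) (contact force between the fingers and cap below 0.05 N and linear speed of cap above 0.8 m/s).
It fails at once if mug, tape or small box is pushed more than 30 mm or knocked over (distance of any of mug, tape, screw_box from where it was at the start of the episode above 0.03 m or angle between any of mug, tape, screw_box's own z axis and vertical above 0.5 rad).
It also fails if it takes over 51 s, if anything falls off the work surface, if the arm or the gripper's body presses on something with over 40 N, if the wrist force passes 120 N, or if a joint passes its speed limit or range.

ROBOT

A 7-joint arm with a two-finger parallel gripper is mounted at the origin on a cart in front of the work surface, level with it; the furniture and walls round the work are solid. World frame = base frame: x ahead of the robot, y to its left, z up, the work surface at z = 0. Lengths are in m, angles in rad, forces in N, time in s.
With the tool pointing down it reaches from about 0.4 to 0.875 m from the base axis. Payload 19.3 kg.
Tool frame: the origin (TCP) lies midway between the tips of the shut fingers; the grasp point (between the pads) lies 19 mm behind it; z points along the fingers, y is the line along which they close (so a half turn about z gives the same grasp; the last joint's range is limited). The gripper opens to 85 mm and grips with 20 to 120 N. Pads are 22 mm wide; open, the fingers measure 114 mm over their backs; the gripper's body (76 mm by 85 mm) begins 54 mm behind the grasp point. The pads swing forward as they close: fully open they stand 13 mm farther back than shut.
Start: joints at [-1.232, 0.521, -0.036, 1.599, 0.021, 1.021, -0.113], TCP at [0.248, 0.573, 0.231] pointing down, gripper open.
Joint ranges: [-2.91, 2.91], [-0.3, 2.13], [-1.5, 1.42], [0.17, 2.43], [-1.26, 4.41], [0.16, 1.93], [-2.52, 2.52]. Speed limits (rad/s): [1.89, 1.89, 2.39, 2.39, 3.01, 3.01, 3.01].

INTERFACE

Orientations are given as [roll, pitch, yaw] about the fixed x, y, z axes, in that order (R = Rz(yaw) Ry(pitch) Rx(roll)).
In Python, from workcell import bot gives the robot as it stands.
- The arm moves only by the tool move_arm, never from a script. Its argument "series" is a list of rows, each a list of 3 entries, a list of its own where there are three numbers: the shift along the tool's x, y, z in cm, then the turn, a rotation vector about the tool's x, y, z in rad, then the opening in per cent of the stroke, from 0 (shut) to 100 (fully open). A call has 1 to 20 rows; each row is the pose to reach, as a shift and turn from the pose commanded when the call began, along the tool's axes at that moment; what a row does not reach only later rows make up. A row lasts 1/12 s, in which the tool goes at most 41.7 mm and 7.16 degrees, less where a joint would pass 70% of its speed; a pose out of reach is approached as far as the arm can. A call with a gripper value outside its range is refused whole. The fingers move at their own pace and stop on an object; "squeeze" is the grip in N (left out, the last holds). Time passes only in rows, so rows that repeat a pose let the fingers close. It gives the time, the measured TCP pose, the force, the opening and the grip force at its end, in the units of the state.
- bot.observe(): the state, without advancing time (a new reading comes with each control period).
- bot.grab_frame(name): name is "scene" or "side" or "wrist"; returns (picture, depth): 420x560x3 uint8, red, green, blue; 420x560 float32, m along the optical axis (not along the pixel's ray), 0 where there is no reading.
- bot.camera_params(name): a dict with "fovy" (degrees; the focal length in pixels is half the picture's height over the tangent of half this angle, whatever the lens; pixels are square), "cx", "cy" (the principal point, pixels), "R" (3x3) and "t" (3): a world point X has camera coordinates R X + t; the wrist camera has in their place "tool_from_camera" (4x4, takes a point from camera to tool coordinates, whose origin is the TCP and whose axes are the flange's). Camera axes: x right, y down, z forward; pixel columns grow to the right and rows downward; lengths in m; the calibration is good to about 2 mm. The wrist camera is an equidistant fisheye: a pixel r from the principal point sees the ray r / f radians off the axis. A picture is of the moment at which its call begins: read the wrist's pose just before it. camera_params takes no time and is no camera call.
- bot.job_done(): hands the job in; it is judged then, once.
Trained networks look in the newest picture that a camera, given by its name, has taken for a name from the list of things; names that differ only in an ending like _2 or _b are one class to them, and where a whole thing is asked for, a point or a joint stands for the part that bears it (a point fixed in the world has none). Each returns a list of dicts, best first, with "conf" (0 to 1); they miss things now and then, are a little off and sometimes report something else, mostly with a low value. They report only what shows in the picture. A call takes as long as a camera call. They do not tell look-alikes from the thing itself.
- bot.find_in(camera, thing): "bbox" ([left, top, right, bottom] in pixels, round what is visible of it).
- bot.trace(camera, thing): "mask" (420x560 bool, what is visible of it) and "bbox" ([left, top, right, bottom] in pixels, round what is visible of it).
The state is a dict: "clock": time; "qpos": joint angles; "qd": joint speeds; "joint_efforts": joint torques, N m; "position": TCP position; "tool_rot": TCP orientation; "force": force on the tool from outside, world axes, zero at the start; "moment": the same for the moment, N m; "grip_width": finger opening in m; "finger_force": force on a finger pad.
Only numpy, scipy, OpenCV 4.12 (cv2) and the standard library are available. Lean on these libraries where they do the work, as an engineer would, in place of code of your own. Each camera call takes 0.05 s, during which the arm holds its last target. There are 200 camera calls.

## Working session

There is one attempt and no reset: what is moved stays moved. The work goes in short steps, Python scripts to look and compute and a tool call to move; the robot and the scene stay as the last step left them, time stands still between calls to the robot, and variables do not carry over. Pictures are saved under pics/ and viewed, at most 10 in all, crops included, and the job is handed in when it is done.

Besides the shell and the picture viewer there is one more tool, called after "Call:" as a command line: name --argument value ..., lists and objects as JSON in quotes. move_arm: Moves the arm, as the interface text tells. Its arguments: {"type":"object","properties":{"series":{"type":"array"},"squeeze":{"type":"number"}},"required":["series"]}

```bash
mkdir -p pics
cat > h.py <<'E'
import numpy as np,cv2
from workcell import bot
from scipy.spatial.transform import Rotation as Ro
def cloud(name):
    im,d=bot.grab_frame(name);p=bot.camera_params(name)
    f=210/np.tan(np.radians(p["fovy"])/2)
    v,u=np.mgrid[:420,:560]
    c=np.stack([(u-p["cx"])/f*d,(v-p["cy"])/f*d,d],-1)
    X=(c-np.array(p["t"]))@np.array(p["R"]); X[d==0]=np.nan
    return im,X
def save(n,im): cv2.imwrite("pics/"+n,im[:,:,::-1])
E
python3 - <<'E'
from h import *
print(bot.observe())
ims=[]
for n in("scene","side"):
    im,X=cloud(n);np.save(n+".npy",X);save(n+".png",im)
    for t in("cap","jug","tray","mug","tape","screw_box"):
        for r in bot.trace(n,t):
            P=X[r["mask"]];P=P[~np.isnan(P[:,0])]
            print(n,t,round(r["conf"],2),np.round(r["bbox"]),np.round(np.median(P,0),3),np.round(np.percentile(P,[2,98],axis=0),3).tolist())
E
```

```text
{'clock': 0.0, 'qpos': array([-1.23220404,  0.52203068, -0.03634687,  1.60003016,  0.02121471,
        1.02111153, -0.11282829]), 'qd': array([-0.00054467, -0.0009562 , -0.00078175,  0.00110576, -0.00048357,
       -0.00143364,  0.00080343]), 'joint_efforts': array([-3.58886491e-04, -9.27092600e+01,  1.97922930e+00, -3.69951332e+01,
        1.77930359e-02,  7.84116914e-03,  2.23173595e-05]), 'position': array([0.24832513, 0.57315981, 0.23070721]), 'tool_rot': array([-3.14040185e+00,  8.95247107e-05,  2.73278713e+00]), 'force': array([-0.36394108,  0.30232146, -0.43078027]), 'moment': array([-0.02320461,  0.02098488, -0.00685822]), 'finger_force': 0.0, 'grip_width': 0.08529273702373626}
scene cap 0.84 [234. 184. 262. 208.] [0.514 0.143 0.148] [[0.489, 0.122, 0.124], [0.544, 0.162, 0.174]]
scene cap 0.84 [263. 250. 292. 281.] [ 0.526 -0.018  0.026] [[0.501, -0.036, -0.0], [0.559, 0.029, 0.053]]
scene jug 0.94 [222. 176. 245. 213.] [0.53  0.345 0.059] [[0.503, 0.33, 0.001], [0.567, 0.378, 0.098]]
scene jug 0.88 [217. 205. 281. 256.] [0.508 0.123 0.05 ] [[0.445, 0.09, 0.001], [0.594, 0.1
[... 480 characters left out ...]
[ 0.691 -0.133  0.02 ] [[0.671, -0.16, 0.0], [0.722, -0.095, 0.024]]
side cap 0.96 [226. 170. 254. 195.] [0.519 0.145 0.151] [[0.491, 0.125, 0.12], [0.552, 0.172, 0.177]]
side jug 0.86 [201. 191. 274. 252.] [0.517 0.126 0.053] [[0.445, 0.091, 0.003], [0.599, 0.176, 0.117]]
side jug 0.47 [237. 165. 259. 194.] [0.59  0.349 0.069] [[0.547, 0.335, 0.015], [0.606, 0.365, 0.103]]
side mug 0.78 [287. 180. 331. 230.] [0.692 0.157 0.077] [[0.655, 0.132, 0.004], [0.745, 0.224, 0.108]]
side tape 0.81 [307. 229. 348. 268.] [ 0.699 -0.005  0.036] [[0.651, -0.034, 0.005], [0.745, 0.06, 0.051]]
side screw_box 0.66 [327. 276. 362. 306.] [ 0.693 -0.13   0.022] [[0.671, -0.158, 0.003], [0.721, -0.089, 0.025]]
```

View pics/scene.png

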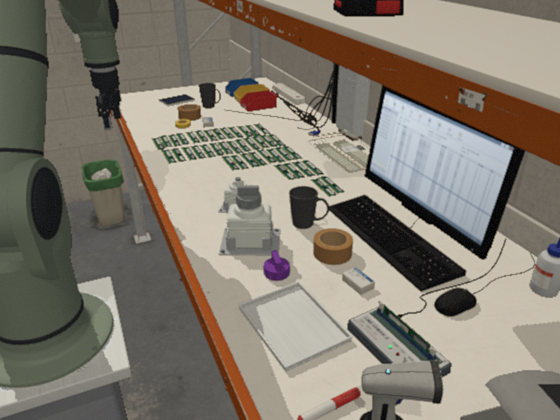

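View pics/side.png

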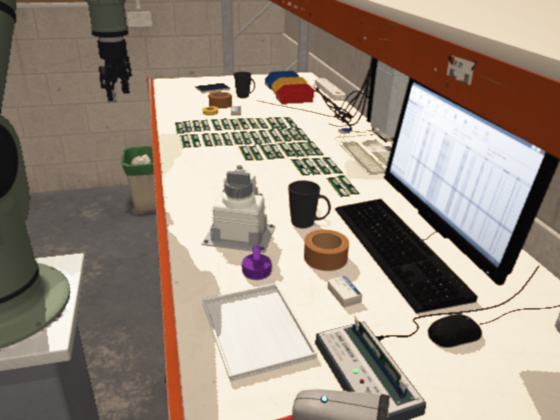

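The scene shows two candidates for the cap. The grey one sits on the large jug at scene (248,196), and the purple one stands loose on the bench at (277,265). There is also a smaller jug behind, at (233,190). The grey cap on the 115 mm-high jug fits the description. I'll confirm that with a crop and fit the poses.

Run:
```python
from h import *
for n in("scene","side"):
    X=np.load(n+".npy").reshape(-1,3);X=X[~np.isnan(X[:,0])]
    def box(lo,hi): return X[np.all((X>lo)&(X<hi),1)]
    for nm,lo,hi in(("bar",(.45,.05,.160),(.62,.24,.19)),("captop",(.45,.05,.143),(.62,.24,.153)),("shoulder",(.42,.03,.108),(.65,.25,.119)),("base",(.40,.0,.002),(.65,.25,.01)),("tray",(.36,-.34,.009),(.63,-.06,.02)),("jug2",(.4,.25,.03),(.7,.5,.2))):
        P=box(lo,hi);print(n,nm,len(P),end=" ")
        if len(P)>5:
            r=cv2.minAreaRect(P[:,:2].astype(np.float32)*1000);print(np.round(r[0],0),np.round(r[1],0),round(r[2],1),"zmax",P[:,2].max().round(3))
            w,V=np.linalg.eigh(np.cov(P[:,:2].T));print("   pca ang",np.degrees(np.arctan2(V[1,1],V[0,1])).round(1),"mean",P.mean(0).round(3))
    H=X[(X[:,2]>.25)&(X[:,0]>.3)&(X[:,0]<1.2)&(abs(X[:,1])<.6)];print("high minx",np.percentile(H,[0.5,5],axis=0).round(2),len(H))
a=cv2.imread("pics/scene.png")[165:265,200:300];b=cv2.imread("pics/side.png")[160:260,190:290]
cv2.imwrite("pics/crop.png",cv2.resize(np.hstack([a,b]),(800,400),interpolation=cv2.INTER_CUBIC))
p=bot.camera_params("wrist");print(p)
```

```text
scene bar 148 [520. 155.] [20. 55.] 70.7 zmax 0.176
   pca ang 156.8 mean [0.519 0.153 0.169]
scene captop 179 [518. 143.] [44. 66.] 72.6 zmax 0.153
   pca ang 160.3 mean [0.516 0.142 0.148]
scene shoulder 171 [517. 142.] [51. 74.] 68.5 zmax 0.117
   pca ang 163.0 mean [0.514 0.136 0.113]
scene base 543 [525. 123.] [249. 244.] 0.0 zmax 0.01
   pca ang 169.9 mean [0.513 0.123 0.004]
scene tray 922 [ 502. -214.] [175. 274.] 6.9 zmax 0.02
   pca ang 114.1 mean [ 0.513 -0.203  0.014]
scene jug2 298 [550. 351.] [57. 80.] 70.5 zmax 0.1
   pca ang -177.9 mean [0.538 0.346 0.068]
high minx [[ 0.7  -0.52  0.25]
 [ 0.71 -0.48  0.28]] 33469
side bar 200 [520. 156.] [19. 57.] 68.2 zmax 0.178
   pca ang 157.7 mean [0.52  0.154 0.17 ]
side captop 215 [518. 146.] [45. 65.] 76.7 zmax 0.153
   pca ang 164.5 mean [0.517 0.142 0.149]
side shoulder 240 [519. 143.] [49. 77.] 82.4 zmax 0.119
   pca ang 171.1 mean [0.517 0.136 0.114]
side base 1771 [525. 125.] [250. 250.] 90.0 zmax 0.01
   pca ang -178.1 mean [0.519 0.109 0.004]
side tray 1281 [ 502. -212.] [174. 277.] 6.7 zmax 0.02
   pca ang 108.8 mean [ 0.509 -0.199  0.015]
side jug2 158 [557. 356.] [32. 96.] 79.4 zmax 0.104
   pca ang 173.6 mean [0.566 0.35  0.072]
high minx [[ 0.7  -0.53  0.25]
 [ 0.71 -0.5   0.27]] 29940
{'fovy': 65.70646984690485, 'cx': 277.430863808267, 'cy': 206.87546548342567, 'tool_from_camera': array([[-2.84388998e-04, -9.63424425e-01, -2.67980029e-01,
         6.82902845e-02],
       [ 9.99999506e-01, -1.86936209e-05, -9.94025440e-04,
         6.38306282e-04],
       [ 9.52658872e-04, -2.67980179e-01,  9.63423955e-01,
        -1.42397361e-01],
       [ 0.00000000e+00,  0.00000000e+00,  0.00000000e+00,
         1.00000000e+00]])}
```

View pics/crop.png

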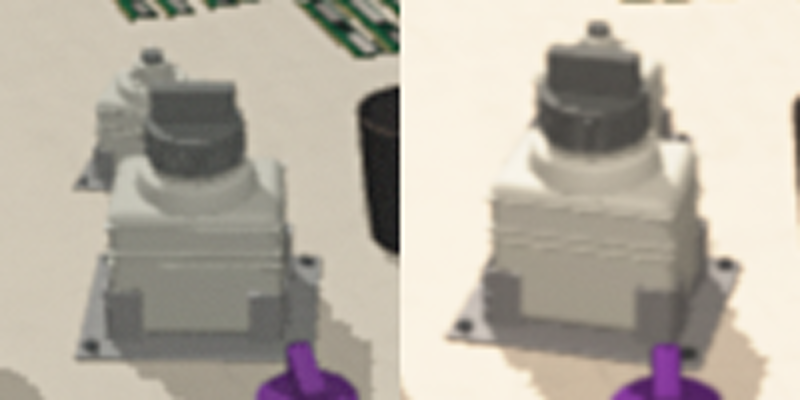

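The crop confirms it: the grey barred cap sits on the large jug at crop (193,130). The purple cap in front is loose, and the jug behind has half the size. I'll go above the cap, turning clockwise half a turn so that the last joint has room for the counterclockwise turn.

Call:
move_arm --series '[[[-8,-5,-2],[0,0,0.12],100],[[-12,-8,-2],[0,0,0.24],100],[[-16,-10.5,-2],[0,0,0.36],100],[[-20,-13,-2],[0,0,0.48],100],[[-23,-15.5,-2],[0,0,0.6],100],[[-26,-17.5,-2],[0,0,0.72],100],[[-29,-19.5,-2],[0,0,0.84],100],[[-32,-21.5,-2],[0,0,0.96],100],[[-35,-23.5,-2],[0,0,1.08],100],[[-38,-25.5,-2],[0,0,1.2],100],[[-40,-26.5,-2],[0,0,1.32],100],[[-41.6,-27.6,-2],[0,0,1.44],100],[[-41.6,-27.6,-2],[0,0,1.56],100],[[-41.6,-27.6,-2],[0,0,1.68],100],[[-41.6,-27.6,-2],[0,0,1.8],100],[[-41.6,-27.6,-2],[0,0,1.92],100],[[-41.6,-27.6,-2],[0,0,2.04],100],[[-41.6,-27.6,-2],[0,0,2.16],100]]'

```text
clock: 2.2
position: [0.5205, 0.1549, 0.2514]
tool_rot: [-3.142, -0.0, 0.567]
force: [0.4, 0.4, -0.2]
grip_width: 0.0851
finger_force: 0.0
```

```bash
python3 -c "
from h import *
o=bot.observe();print(o['clock'],o['qpos'],o['position'],o['tool_rot'])"
```

```text
2.2 [-0.83227784  0.42364658  0.59279646  1.81685869 -0.27938806  0.98497135
 -1.12834318] [0.52048197 0.15485615 0.25140015] [-3.14153523e+00 -2.33791713e-04  5.66775897e-01]
```

Call:
move_arm --series '[[[0,0,0],[0,0,0.12],100],[[0,0,0],[0,0,0.24],100],[[0,0,0],[0,0,0.36],100],[[0,0,0],[0,0,0.48],100],[[0,0,0],[0,0,0.6],100],[[0,0,0],[0,0,0.72],100],[[0,0,0],[0,0,0.84],100],[[0,0,0],[0,0,0.94],100],[[0,0,0],[0,0,0.94],100],[[0,0,0],[0,0,0.94],100]]'

```text
clock: 3.03
position: [0.5204, 0.155, 0.2513]
tool_rot: [3.141, -0.0, -0.364]
force: [-0.4, 0.1, 0.1]
grip_width: 0.0855
finger_force: 0.0
```

```bash
cat >> h.py <<'E'
def wcloud():
    o=bot.observe();im,d=bot.grab_frame("wrist");p=bot.camera_params("wrist")
    f=210/np.tan(np.radians(p["fovy"])/2);v,u=np.mgrid[:420,:560]
    x=u-p["cx"];y=v-p["cy"];r=np.hypot(x,y)+1e-9;th=r/f
    c=np.stack([x/r*np.tan(th)*d,y/r*np.tan(th)*d,d],-1)
    T=np.array(p["tool_from_camera"]);t=c@T[:3,:3].T+T[:3,3]
    X=t@Ro.from_euler("xyz",o["tool_rot"]).as_matrix().T+o["position"];X[d==0]=np.nan
    return o,im,X
E
python3 - <<'E'
from h import *
o,im,X=wcloud();save("w1.png",im);print(o['clock'],o['qpos'],o['position'],o['tool_rot'])
P=X.reshape(-1,3);P=P[~np.isnan(P[:,0])]
for nm,lo,hi in(("bar",.166,.180),("cap",.143,.155),("shoulder",.108,.119)):
    Q=P[(P[:,2]>lo)&(P[:,2]<hi)&(np.hypot(P[:,0]-.52,P[:,1]-.155)<(.05 if nm!="shoulder" else .09))]
    r=cv2.minAreaRect(Q[:,:2].astype(np.float32)*1000);print(nm,len(Q),np.round(r[0],1),np.round(r[1],1),round(r[2],1),np.median(Q[:,2]))
    w,V=np.linalg.eigh(np.cov(Q[:,:2].T));print("pca",np.degrees(np.arctan2(V[1,1],V[0,1])),Q.mean(0))
E
```

```text
3.0333 [-0.99024892  0.4925841   0.84090331  1.82354687 -0.42679508  1.01730513
 -1.91224175] [0.52041868 0.15504569 0.25125032] [ 3.14131081e+00 -1.15872950e-04 -3.63591154e-01]
bar 1704 [521.7 159.1] [16.8 55.9] 65.7 0.17338357654447728
pca 155.60396752687038 [0.52329345 0.15838301 0.17316345]
cap 3684 [522.4 158.5] [67.5 63.8] 63.8 0.14865207128299335
pca 65.8820746367011 [0.52393363 0.15810409 0.14858277]
shoulder 850 [536.8 152.2] [77.3 43.8] 66.7 0.11385149040891941
pca 66.37377614748338 [0.54516103 0.1487298  0.11313678]
```

View pics/w1.png

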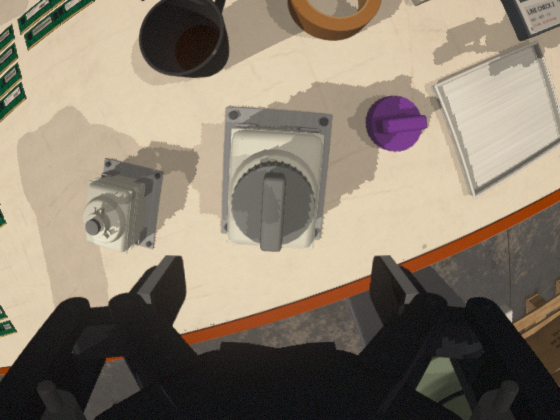

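The wrist view shows the grey cap and bar at (272,205), clear of the small jug at left and the purple cap at (397,123). The bar centre is about (0.522, 0.1585), at 155.7°. I'll descend and grip.

Call:
move_arm --series '[[[0,-0.4,2],[0,0,0.06],100],[[0,-0.4,5],[0,0,0.06],100],[[0,-0.4,7.5],[0,0,0.06],100],[[0,-0.4,9],[0,0,0.06],100],[[0,-0.4,9.9],[0,0,0.06],100],[[0,-0.4,9.9],[0,0,0.06],100],[[0,-0.4,9.9],[0,0,0.06],10],[[0,-0.4,9.9],[0,0,0.06],10],[[0,-0.4,9.9],[0,0,0.06],10],[[0,-0.4,9.9],[0,0,0.06],10],[[0,-0.4,9.9],[0,0,0.06],10],[[0,-0.4,9.9],[0,0,0.06],10],[[0,-0.4,9.9],[0,0,0.06],10],[[0,-0.4,9.9],[0,0,0.06],10]]' --squeeze 60

```text
clock: 4.25
position: [0.522, 0.1586, 0.1527]
tool_rot: [-3.141, -0.0, -0.427]
force: [-1.2, -0.4, 5.7]
grip_width: 0.015
finger_force: 63.0
```

Call:
move_arm --series '[[[0,0,0.2],[0,0,0],10],[[0,0,0.4],[0,0,0],10],[[0,0,0.55],[0,0,0],10],[[0,0,0.55],[0,0,0],10],[[0,0,0.55],[0,0,0],10]]' --squeeze 100

```text
clock: 4.67
position: [0.5221, 0.1586, 0.1474]
tool_rot: [-3.141, -0.0, -0.427]
force: [-4.0, -0.1, 13.8]
grip_width: 0.014
finger_force: 102.1
```

Call:
move_arm --series '[[[0,0,0.1],[0,0,0],10],[[0,0,0.1],[0,0,0],10],[[0,0,0.1],[0,0,0],10]]'

```text
clock: 4.92
position: [0.5221, 0.1587, 0.1465]
tool_rot: [-3.141, -0.0, -0.427]
force: [-4.5, -0.5, 15.8]
grip_width: 0.0137
finger_force: 102.2
```

Call:
move_arm --series '[[[0,0,0],[0,0,-0.04],10],[[0,0,0],[0,0,-0.08],10],[[0,0,0],[0,0,-0.12],10],[[0,0,0],[0,0,-0.12],10]]'

```text
clock: 5.25
position: [0.5225, 0.1587, 0.1467]
tool_rot: [-3.14, -0.001, -0.305]
force: [-1.4, 0.3, 15.6]
grip_width: 0.0138
finger_force: 102.4
```

```bash
python3 -c "
from h import *
o=bot.observe();print(o['qpos'],o['tool_rot'],o['force'],o['moment'])"
```

```text
[-0.88869441  0.6191304   0.69997624  1.91396885 -0.54593701  0.80525169
 -1.76505828] [-3.14022954e+00 -1.03439450e-03 -3.04580034e-01] [-1.40651189  0.31148956 15.64117697] [-0.03765705  0.50641273  0.04267174]
```

Low moment, so it turns freely. I'll turn on past the lock.

Call:
move_arm --series '[[[0,0,0],[0,0,-0.05],10],[[0,0,0],[0,0,-0.1],10],[[0,0,0],[0,0,-0.15],10],[[0,0,0],[0,0,-0.2],10],[[0,0,0],[0,0,-0.25],10],[[0,0,0],[0,0,-0.3],10],[[0,0,0],[0,0,-0.35],10],[[0,0,0],[0,0,-0.4],10],[[0,0,0],[0,0,-0.45],10],[[0,0,0],[0,0,-0.48],10],[[0,0,0],[0,0,-0.48],10]]'

```text
clock: 6.17
position: [0.5228, 0.1589, 0.1469]
tool_rot: [-3.141, -0.002, 0.175]
force: [-1.0, 0.0, 15.2]
grip_width: 0.014
finger_force: 102.4
```

Call:
move_arm --series '[[[0,0,0],[0,0,-0.06],10],[[0,0,0],[0,0,-0.12],10],[[0,0,-0.2],[0,0,-0.12],10],[[0,0,-0.4],[0,0,-0.12],10],[[0,0,-0.6],[0,0,-0.12],10],[[0,0,-0.75],[0,0,-0.12],10],[[0,0,-0.75],[0,0,-0.12],10]]'

```text
clock: 6.75
position: [0.5224, 0.1588, 0.1531]
tool_rot: [3.141, -0.001, 0.293]
force: [6.2, 2.4, -10.5]
grip_width: 0.0137
finger_force: 101.4
```

Call:
move_arm --series '[[[0,0,0.2],[0,0,0],10],[[0,0,0.2],[0,0,-0.07],10],[[0,0,0.2],[0,0,-0.14],10],[[0,0,0.2],[0,0,-0.14],10],[[0,0,0],[0,0,-0.14],10],[[0,0,0],[0,0,-0.14],10],[[0,0,0],[0,0,-0.14],10]]'

```text
clock: 7.33
position: [0.5221, 0.1587, 0.1531]
tool_rot: [3.141, -0.0, 0.433]
force: [5.0, 1.5, -6.4]
grip_width: 0.0141
finger_force: 103.9
```

Call:
move_arm --series '[[[0,0,0.2],[0,0,0],10],[[0,0,0.2],[0,0,-0.07],10],[[0,0,0.2],[0,0,-0.14],10],[[0,0,0.2],[0,0,-0.14],10],[[0,0,-0.05],[0,0,-0.14],10],[[0,0,-0.05],[0,0,-0.14],10],[[0,0,-0.05],[0,0,-0.14],10]]'

```text
clock: 7.92
position: [0.5219, 0.1586, 0.1532]
tool_rot: [3.141, 0.0, 0.573]
force: [6.6, 1.2, -13.9]
grip_width: 0.0133
finger_force: 105.9
```

Still a stop at 1.0 rad. On to 1.14.

Call:
move_arm --series '[[[0,0,0.2],[0,0,0],10],[[0,0,0.2],[0,0,-0.07],10],[[0,0,0.2],[0,0,-0.14],10],[[0,0,0.2],[0,0,-0.14],10],[[0,0,0],[0,0,-0.14],10],[[0,0,0],[0,0,-0.14],10],[[0,0,0],[0,0,-0.14],10]]'

```text
clock: 8.5
position: [0.5218, 0.1586, 0.1532]
tool_rot: [3.141, 0.001, 0.713]
force: [5.7, 0.9, -11.9]
grip_width: 0.0135
finger_force: 106.2
```

Call:
move_arm --series '[[[0,0,0.2],[0,0,0],10],[[0,0,0.2],[0,0,-0.07],10],[[0,0,0.2],[0,0,-0.14],10],[[0,0,0.2],[0,0,-0.14],10],[[0,0,0],[0,0,-0.14],10],[[0,0,0],[0,0,-0.14],10],[[0,0,0],[0,0,-0.14],10]]'

```text
clock: 9.08
position: [0.5219, 0.1585, 0.1538]
tool_rot: [3.142, 0.0, 0.853]
force: [1.7, 0.9, -1.0]
grip_width: 0.0137
finger_force: 108.0
```

At 1.28 rad the stop has gone soft. I'll try a small lift.

Call:
move_arm --series '[[[0,0,-0.1],[0,0,0],10],[[0,0,-0.2],[0,0,0],10],[[0,0,-0.2],[0,0,0],10]]'

```text
clock: 9.33
position: [0.5218, 0.1588, 0.1559]
tool_rot: [-3.141, 0.0, 0.853]
force: [-0.2, 2.5, 2.9]
grip_width: 0.0137
finger_force: 108.3
```

It's free, and the spring is lifting it. Lifting off straight up now.

Call:
move_arm --series '[[[0,0,-0.2],[0,0,0],10],[[0,0,-0.4],[0,0,0],10],[[0,0,-0.6],[0,0,0],10],[[0,0,-0.9],[0,0,0],10],[[0,0,-1.2],[0,0,0],10],[[0,0,-1.8],[0,0,0],10],[[0,0,-2.8],[0,0,0],10],[[0,0,-4],[0,0,0],10],[[0,0,-5.5],[0,0,0],10],[[0,0,-7],[0,0,0],10],[[0,0,-7],[0,0,0],10]]'

```text
clock: 10.25
position: [0.523, 0.1587, 0.2291]
tool_rot: [3.14, -0.004, 0.852]
force: [0.5, 0.3, -0.7]
grip_width: 0.0137
finger_force: 107.8
```

Run:
```python
from h import *
o=bot.observe();print(o['position'],o['tool_rot'],o['force'],o['qpos'])
im,X=cloud("side");save("s2.png",cv2.resize(im[130:400,170:450],None,fx=2,fy=2))
P=X.reshape(-1,3);P=P[~np.isnan(P[:,0])]
for n in("scene","side"):
    P=np.load(n+".npy").reshape(-1,3);P=P[~np.isnan(P[:,0])]
    Q=P[(P[:,0]>.39)&(P[:,0]<.62)&(P[:,1]>-.34)&(P[:,1]<-.07)&(P[:,2]>.010)&(P[:,2]<.02)]
    # keep biggest cluster via raster
    g=np.zeros((300,300),np.uint8);ij=((Q[:,:2]-[.36,-.36])*1000).astype(int);g[ij[:,0],ij[:,1]]=1
    k,l,s,c=cv2.connectedComponentsWithStats(cv2.dilate(g,np.ones((9,9))));i=1+s[1:,4].argmax()
    R=Q[l[ij[:,0],ij[:,1]]==i];r=cv2.minAreaRect(R[:,:2].astype(np.float32)*1000);print(n,len(R),r)
```

```text
[0.52304868 0.15871815 0.22909355] [ 3.14003764 -0.00363777  0.85235749] [ 0.50919427  0.28650587 -0.72927668] [-0.72395959  0.42861259  0.43575266  1.83131396 -0.22199574  0.92554544
 -0.90759414]
scene 850 ((501.9246826171875, -213.97434997558594), (174.54222106933594, 274.2843017578125), 6.878147602081299)
side 1192 ((501.6495361328125, -210.85694885253906), (173.7393341064453, 275.1714172363281), 6.668820858001709)
```

View pics/s2.png

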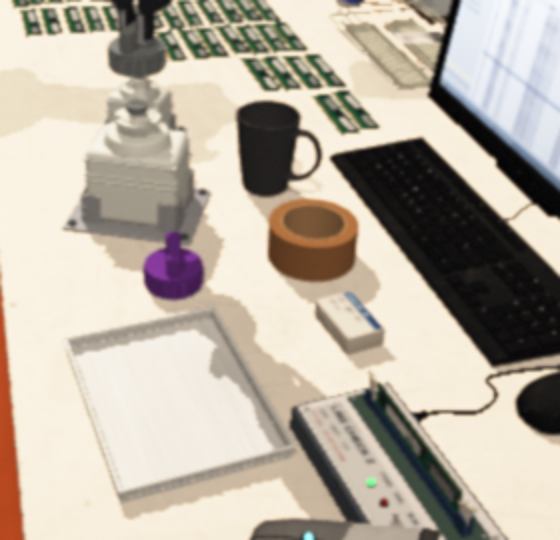

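The cap is off and in the gripper, at crop (137,55). The purple cap stands between it and the tray. The tray's corners are at crop (70,342), (212,312), (293,450) and (122,495), so I'll compute its centre from those.

Run:
```python
from h import *
p=bot.camera_params("side");f=210/np.tan(np.radians(p["fovy"])/2);R=np.array(p["R"]);t=np.array(p["t"])
c=-R.T@t;W=[]
for u,v in((70,342),(212,312),(293,450),(122,495)):
    r=R.T@np.array([(u/2+170-p["cx"])/f,(v/2+130-p["cy"])/f,1]);W.append((c+r*(.014-c[2])/r[2])[:2])
W=np.array(W);C=W.mean(0);print(W.round(3),C)
o=bot.observe();M=Ro.from_euler("xyz",o["tool_rot"]).as_matrix()
print("shift cm",M.T@(np.r_[C,.229]-o["position"])*100)
```

```text
[[ 0.409 -0.093]
 [ 0.561 -0.076]
 [ 0.585 -0.282]
 [ 0.429 -0.3  ]] [ 0.49591415 -0.18762195]
shift cm [-27.83440902  20.78343973  -0.19031289]
```

Call:
move_arm --series '[[[-1,0.7,0],[0,0,0],10],[[-3,2.2,0],[0,0,0],10],[[-5.6,4.2,0],[0,0,0],10],[[-8.4,6.3,0],[0,0,0],10],[[-11.2,8.4,0],[0,0,0],10],[[-14,10.5,0],[0,0,0],10],[[-16.8,12.6,0],[0,0,0],10],[[-19.6,14.7,0],[0,0,0],10],[[-22.4,16.8,0],[0,0,0],10],[[-25,18.8,0],[0,0,0],10],[[-27,20.2,0],[0,0,0],10],[[-27.8,20.8,0],[0,0,0],10],[[-27.8,20.8,0],[0,0,0],10]]'

```text
clock: 11.38
position: [0.4943, -0.1905, 0.2254]
tool_rot: [-3.141, 0.001, 0.849]
force: [0.1, -0.2, -1.4]
grip_width: 0.0137
finger_force: 107.8
```

Run:
```python
from h import *
o,im,X=wcloud();save("w3.png",im);print(o['position'],o['tool_rot'],o['force'],o['qpos'])
P=X.reshape(-1,3);P=P[~np.isnan(P[:,0])]
Q=P[(np.hypot(P[:,0]-o['position'][0],P[:,1]-o['position'][1])<.045)&(P[:,2]>.15)&(P[:,2]<.26)]
h,e=np.histogram(Q[:,2],30);print(list(zip(h,e.round(3))))
for r in bot.trace("wrist","tray"):
    B=X[r["mask"]];B=B[~np.isnan(B[:,0])];print(r["conf"],cv2.minAreaRect(B[:,:2].astype(np.float32)*1000),np.median(B,0))
```

```text
[ 0.49433041 -0.19051889  0.2254305 ] [-3.14141785e+00  1.27606539e-03  8.48655812e-01] [ 0.09323624 -0.15504113 -1.42265367] [-0.11681824  0.41783695  0.49915036  1.87579907 -0.24718965  0.90975978
 -0.22284605]
[(np.int64(22), np.float64(0.194)), (np.int64(64), np.float64(0.197)), (np.int64(83), np.float64(0.199)), (np.int64(72), np.float64(0.201)), (np.int64(84), np.float64(0.203)), (np.int64(92), np.float64(0.205)), (np.int64(94), np.float64(0.208)), (np.int64(112), np.float64(0.21)), (np.int64(110), np.float64(0.212)), (np.int64(191), np.float64(0.214)), (np.int64(163), np.float64(0.216)), (np.int64(1006), np.float64(0.218)), (np.int64(3911), np.float64(0.221)), (np.int64(43), np.float64(0.223)), (np.int64(40), np.float64(0.225)), (np.int64(51), np.float64(0.227)), (np.int64(90), np.float64(0.229)), (np.int64(128), np.float64(0.232)), (np.int64(138), np.float64(0.234)), (np.int64(160), np.float64(0.236)), (np.int64(155), np.float64(0.238)), (np.int64(178), np.float64(0.24)), (np.int64(427), np.float64(0.242)), (np.int64(3427), np.float64(0.245)), (np.int64(530), np.float64(0.247)), (np.int64(167), np.float64(0.249)), (np.int64(176), np.float64(0.251)), (np.int64(169), np.float64(0.253)), (np.int64(113), np.float64(0.256)), (np.int64(125), np.float64(0.258))]
0.81 ((493.5254821777344, -182.2577667236328), (165.3219451904297, 217.6617889404297), 6.477427005767822) [ 0.51805679 -0.15102284  0.00295099]
```

View pics/w3.png

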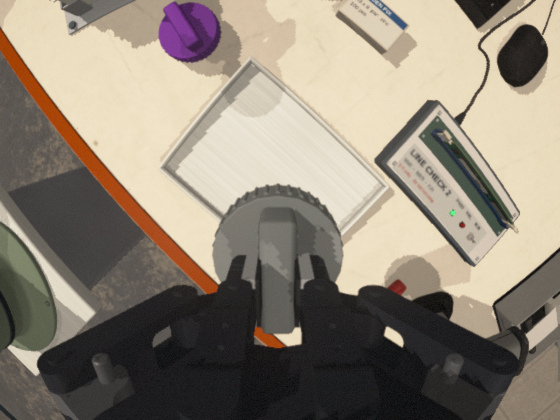

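The cap is held level over the tray (cap at (278,240)), with its rim about 31 mm below the TCP. I'll lower it.

Call:
move_arm --series '[[[0.1,-0.2,1],[0,0,0],10],[[0.1,-0.2,3],[0,0,0],10],[[0.1,-0.2,5.5],[0,0,0],10],[[0.1,-0.2,8],[0,0,0],10],[[0.1,-0.2,10.5],[0,0,0],10],[[0.1,-0.2,13],[0,0,0],10],[[0.1,-0.2,15],[0,0,0],10],[[0.1,-0.2,16.5],[0,0,0],10],[[0.1,-0.2,17.6],[0,0,0],10],[[0.1,-0.2,18.2],[0,0,0],10],[[0.1,-0.2,18.5],[0,0,0],10],[[0.1,-0.2,18.5],[0,0,0],10]]'

```text
clock: 12.48
position: [0.4948, -0.1852, 0.0406]
tool_rot: [-3.141, 0.0, 0.853]
force: [0.3, -0.2, -1.3]
grip_width: 0.0137
finger_force: 107.8
```

Call:
move_arm --series '[[[0,0,0.2],[0,0,0],10],[[0,0,0.4],[0,0,0],10],[[0,0,0.5],[0,0,0],10],[[0,0,0.6],[0,0,0],10],[[0,0,0.6],[0,0,0],10]]'

```text
clock: 12.9
position: [0.4948, -0.1855, 0.0349]
tool_rot: [3.141, -0.0, 0.853]
force: [-0.3, 0.0, -1.8]
grip_width: 0.0135
finger_force: 107.8
```

Call:
move_arm --series '[[[0,0,0.05],[0,0,0],10],[[0,0,0.1],[0,0,0],10],[[0,0,0.1],[0,0,0],10]]'

```text
clock: 13.15
position: [0.4949, -0.1856, 0.034]
tool_rot: [3.141, -0.0, 0.853]
force: [0.2, -0.1, 3.4]
grip_width: 0.0137
finger_force: 108.4
```

The cap is touching the floor (+3.4 N). Opening.

Call:
move_arm --series '[[[0,0,0],[0,0,0],20],[[0,0,0],[0,0,0],25],[[0,0,0],[0,0,0],35],[[0,0,0],[0,0,0],45],[[0,0,0],[0,0,0],60],[[0,0,0],[0,0,0],60],[[0,0,-1],[0,0,0],60],[[0,0,-3],[0,0,0],60],[[0,0,-6],[0,0,0],60],[[0,0,-10],[0,0,0],60],[[0,0,-14],[0,0,0],60],[[0,0,-16],[0,0,0],60],[[0,0,-16],[0,0,0],60]]' --squeeze 20

```text
clock: 14.23
position: [0.4964, -0.1863, 0.1988]
tool_rot: [3.136, -0.004, 0.852]
force: [0.9, 0.2, -0.4]
grip_width: 0.0509
finger_force: 0.0
```

Run:
```python
from h import *
o,im,X=wcloud();save("w4.png",im);print(o['position'],o['finger_force'],o['grip_width'])
P=X.reshape(-1,3);P=P[~np.isnan(P[:,0])]
for lo,hi in((.026,.034),(.048,.060)):
    Q=P[(np.hypot(P[:,0]-.495,P[:,1]+.186)<.05)&(P[:,2]>lo)&(P[:,2]<hi)];A=np.c_[Q[:,:2],np.ones(len(Q))]
    print(len(Q),np.median(Q,0),np.linalg.lstsq(A,Q[:,2],rcond=None)[0][:2],cv2.minAreaRect(Q[:,:2].astype(np.float32)*1000))
```

```text
[ 0.4964032  -0.18628779  0.19878267] 0.0 0.05093311453872856
2335 [ 0.49660918 -0.18363138  0.029767  ] [ 0.00208569 -0.00017206] ((495.3952331542969, -184.50807189941406), (62.3463134765625, 65.12630462646484), 48.434532165527344)
1031 [ 0.49562482 -0.18383448  0.05448606] [ 0.00114565 -0.01207669] ((494.86138916015625, -184.9364013671875), (54.262184143066406, 16.400035858154297), 48.157066345214844)
```

View pics/w4.png

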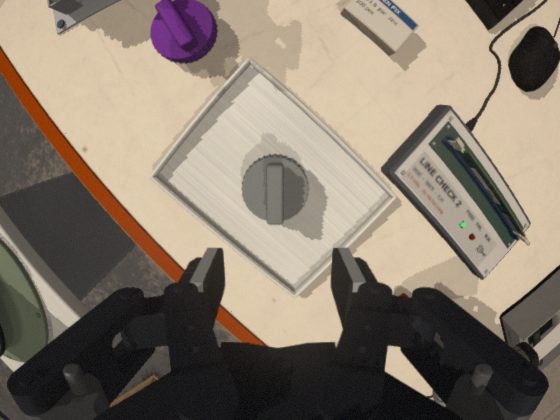

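The cap stands flat at the centre of the tray at (275,190), bar up (top at z = 0.030, no tilt). The gripper is clear, so I'm handing in.

```bash
python3 -c "
from h import *
print(bot.job_done())"
```

```text
the job is handed in; nothing more can be done
None
```

The grey cap came free at about 1.28 rad; it now stands flat in the middle of the tray, bar up and released, and the job was handed in at about 14 s (no verdict was returned).

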